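# Clip the green band card at the radio desk

## Robot

A 6-joint arm with a two-finger parallel gripper is mounted at the origin on the work surface. World frame = base frame: x ahead of the robot, y to its left, z up, the work surface at z = 0. Lengths are in m, angles in rad, forces in N, time in s.
With the tool pointing down it reaches from about 0.35 to 0.85 m from the base axis. Payload 8.1 kg.
Tool frame: the origin (TCP) lies on the mounting face of the last link; the fingertips stand 186 mm ahead of it and the grasp point (between the pads) lies 167 mm ahead of it; z points along the fingers, y is the line along which they close (so a half turn about z gives the same grasp; the last joint's range is limited). The gripper opens to 93 mm and grips with 3 to 60 N. Pads are 15 mm wide; open, the fingers measure 128 mm over their backs; the gripper's body (75 mm by 188 mm) begins 65 mm behind the grasp point.
Start: joints at [1.265, 0.13, 1.488, -0, 1.523, -0.085], TCP at [0.131, 0.585, 0.405] pointing down, gripper open.
Joint ranges: [-2.96, 2.96], [-0.89, 2.26], [0.02, 2.5], [-1.34, 4.48], [0, 2.73], [-2.66, 2.66]. Speed limits (rad/s): [2.39, 2.39, 2.79, 3.14, 3.14, 3.14].

## Interface

Orientations are given as a rotation vector (axis times angle).
In Python, from plant import read_state, read_camera, camera_params, close_job gives the robot as it stands. The module is installed in compiled form; this text tells all that it offers.
- The arm moves only by the tool servo_tool, never from a script. Its argument "increments" is a list of rows, each an object with "slide": the shift along the tool's x, y, z in mm, a list of three; "dr": the turn, a rotation vector about the tool's x, y, z in rad, a list of three; "jaw": the closure, from 0 (fully open) to 1 (shut). In form: [{"slide": [x, y, z], "dr": [ax, ay, az], "jaw": jaw}, ...]. A call has 1 to 20 rows; each row is the pose to reach, as a shift and turn from the pose commanded when the call began, along the tool's axes at that moment; what a row does not reach only later rows make up. A row lasts 1/10 s, in which the tool goes at most 50 mm and 8.59 degrees, less where a joint would pass 70% of its speed; a pose out of reach is approached as far as the arm can. A call with a gripper value outside its range is refused whole. The fingers move at their own pace and stop on an object; "force" is the grip in N (left out, the last holds). Time passes only in rows, so rows that repeat a pose let the fingers close. It gives the time, the measured TCP pose, the force, the opening and the grip force at its end, in the units of the state.
- read_state(): the state, without advancing time (a new reading comes with each control period).
- read_camera(name): name is "scene" or "top" or "wrist"; returns (picture, depth): 400x640x3 uint8, red, green, blue; 400x640 float32, m along the optical axis (not along the pixel's ray), 0 where there is no reading.
- camera_params(name): a dict with "fx", "fy", "cx", "cy" (pixels), "rvec" (rotation vector, rad) and "tvec" (3), from world to camera coordinates, as OpenCV has them. Camera axes: x right, y down, z forward; pixel columns grow to the right and rows downward; lengths in m; the calibration is good to about 2 mm. A picture is of the moment at which its call begins: read the wrist's pose just before it. camera_params takes no time and is no camera call; for the wrist camera it gives the pose at the moment of the call.
- close_job(): hands the job in; it is judged then, once.
The state is a dict: "t": time; "q": joint angles; "dq": joint speeds; "joint_torque": joint torques, N m; "tool_pos": TCP position; "orientation": TCP orientation; "force": force on the tool from outside, world axes, zero at the start; "wrist_torque": the same for the moment, N m; "opening": finger opening in m; "gripper_force": force on a finger pad.
Only numpy, scipy, OpenCV 4.12 (cv2) and the standard library are available. Lean on these libraries where they do the work, as an engineer would, in place of code of your own. Each camera call takes 0.05 s, during which the arm holds its last target. There are 200 camera calls.

## Task

Slide the green card, leading edge first, under the sprung steel clip of the wooden card holder, letting the card's edge lift the clip, until it is fully home against the stop, centred and straight on the board. Let go of it there, held flat by the clip, and leave the blue card where it lies.

Things in the scene. Friction and masses are not known exactly. Their poses are not given: they have to be found in the camera images.
- green_card_grip (a point): Green card: stiff plate 130 (x) x 60 (y) x 5 mm, flat on the table, with an upright green grip fin on top, 36 (x) x 14 (y) x 42 high (5 to 47 above the underside). Point: centre of the fin, midway across the width, 26 above the underside. Leading edge 105 ahead of it along +x, trailing edge 25 behind. Grip the fin across its 14 mm (along y). z up. About 60 g.
- blue_card_grip (a point): The blue card: same shape, size and point as the green one, in blue. It is to be left alone.
- holder: Holder fixed to the table: wooden board 300 (x) x 170 (y) x 6 mm, sprung steel clip at one end. Origin: centre of its underside, table height. z up, +x from open end to clip: cards go in along +x on the board, at y = 0. Card home: leading edge at the stop bar, x = 115; fin centre x = 10, y = 0, z = 32. Board top z = 6.
- clip (a joint): Opening of the clip, rad: 0 shut (start), about 0.07 on a card, 0.7 most. In holder axes: 100 wide; red front edge of its lip at x = 50, 19 high underneath, sloping down to the nip at x = 80, 1 above the board; hinge at x = 137; top below 28 when shut. Spring about 2 N at the nip; pushing a card in along the board lifts it, taking up to about 12 N.
Things that resemble listed ones, but are neither listed nor needed, are in the scene too. What is meant by the part that bears green_card_grip is not red, and is the smaller of those in its own colour.

How it is judged:
By the outcome, as a careful person would: the job done as asked, in the order asked, and still so for the second after the job is handed in, with the robot touching nothing.
It also fails if it takes over 37 s, if anything falls off the work surface, if the arm or the gripper's body presses on something with over 40 N, if the wrist force passes 120 N, or if a joint passes its speed limit or range.

## Working session

There is one attempt and no reset: what is moved stays moved. The work goes in short steps, Python scripts to look and compute and a tool call to move; the robot and the scene stay as the last step left them, time stands still between calls to the robot, and variables do not carry over. Pictures are saved under pics/ and viewed, at most 10 in all, crops included, and the job is handed in when it is done.

Besides the shell and the picture viewer there is one more tool, called after "Call:" in YAML: its name, and indented under it one key for each argument. servo_tool: Moves the arm, as the interface text tells. Its arguments: {"type":"object","properties":{"increments":{"type":"array"},"force":{"type":"number"}},"required":["increments"]}

```bash
mkdir -p pics; cat > h.py <<'E'
import numpy as np, cv2
from plant import *
def save(n,im): cv2.imwrite('pics/'+n+'.png',cv2.cvtColor(im,cv2.COLOR_RGB2BGR))
def cam(p):
    R=cv2.Rodrigues(np.array(p['rvec'],float))[0]; return R,np.array(p['tvec'],float).ravel()
def ray(p,uv,z):
    R,t=cam(p); uv=np.atleast_2d(uv).astype(float)
    d=np.c_[(uv[:,0]-p['cx'])/p['fx'],(uv[:,1]-p['cy'])/p['fy'],np.ones(len(uv))]@R
    c=-R.T@t
    return c+d*((z-c[2])/d[:,2])[:,None]
def cloud(p,dep):
    R,t=cam(p); v,u=np.indices(dep.shape)
    P=np.stack([(u-p['cx'])/p['fx']*dep,(v-p['cy'])/p['fy']*dep,dep],-1)
    return (P-t)@R
E
python3 - <<'E'
from h import *
for n in ('top','scene'):
    im,d=read_camera(n); save(n+'0',im); np.savez('/tmp/'+n,im=im,d=d); p=camera_params(n); R,t=cam(p); print(n,-R.T@t,p['fx'],R[2])
s=read_state(); print(s['t'],s['tool_pos'],s['orientation'],s['force'])
E
```

```text
top [0.35392213 0.08187706 1.2219663 ] 463.55233093398954 [ 0.18984021 -0.01442028 -0.9817091 ]
scene [1.40310461 0.25875258 0.71145606] 429.27749889146986 [-0.76915252 -0.16826749 -0.61651476]
0.1 [0.13132799 0.58524126 0.40380845] [-3.46117373e-01 -3.12215112e+00  2.50775422e-03] [-0.08219951 -0.11798866 -0.27935786]
```

View pics/top0.png

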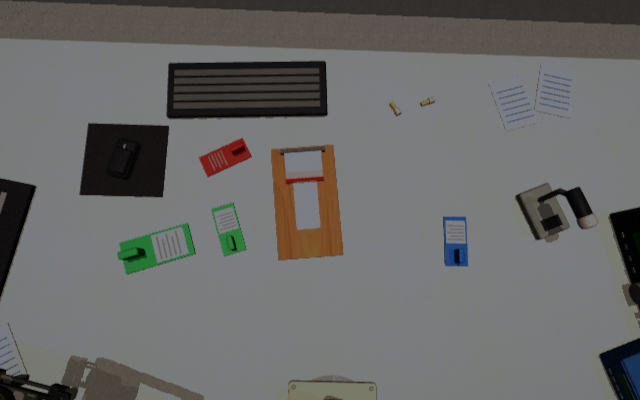

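View pics/scene0.png

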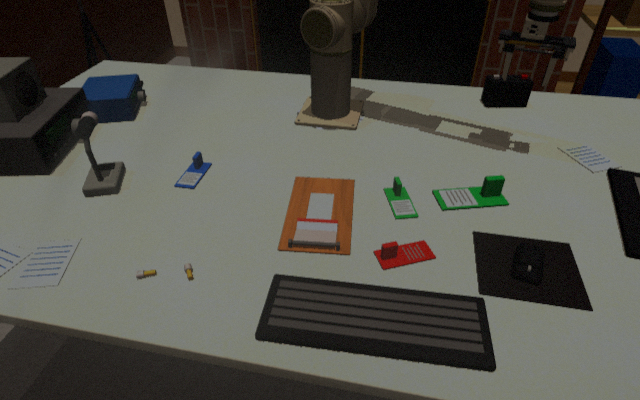

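The top view shows the target, the smaller green card, at about (228,229) with its fin at (231,242). The larger green card at (157,248) is a decoy. The holder is at (308,202) with its clip towards the top (+x), and the blue card is at (455,241).

```bash
python3 - <<'E'
from h import *
for n in ('top','scene'):
    z=np.load(f'/tmp/{n}.npz'); im,d=z['im'],z['d']; p=camera_params(n); hsv=cv2.cvtColor(im,cv2.COLOR_RGB2HSV); P=cloud(p,d)
    g=cv2.inRange(hsv,(45,100,40),(75,255,255))
    k,l,st,c=cv2.connectedComponentsWithStats(g)
    for i in range(1,k):
        if st[i,4]<80: continue
        print(n,'green',c[i],st[i])
        pts=P[l==i]; hi=pts[pts[:,2]>.035]; print(' fin top',hi.mean(0),len(hi),np.percentile(pts[:,2],[5,50,95]))
        # low part with filled holes
        m=cv2.morphologyEx((l==i).astype(np.uint8),cv2.MORPH_CLOSE,np.ones((15,15)))
        cc=max(cv2.findContours(m,0,1)[0],key=len)
        W=ray(p,cc[:,0],.005)[:,:2]; r=cv2.minAreaRect((W*1000).astype(np.float32)); print(' rect mm',r)
        hh=(l==i)&(P[...,2]>.040)
        v,u=np.nonzero(hh); W=ray(p,np.c_[u,v],.047)[:,:2]; print(' fintop rect',cv2.minAreaRect((W*1000).astype(np.float32)))
    w=cv2.inRange(hsv,(5,100,60),(18,255,255))
    k,l,st,c=cv2.connectedComponentsWithStats(w); i=1+st[1:,4].argmax()
    x=[st[j] for j in range(1,k) if st[j,4]>300]; print(n,'wood',x)
    m=cv2.morphologyEx((l==i).astype(np.uint8),cv2.MORPH_CLOSE,np.ones((5,5)))
    cc=max(cv2.findContours(m,0,1)[0],key=len)
    W=(ray(p,cc[:,0],.006)[:,:2]*1000).astype(np.float32); r=cv2.minAreaRect(W); print(' rect',r,cv2.boxPoints(r).round(1).tolist())
    H=(P[...,2]>.004)&(P[...,2]<.009)&(l==i); print('wood z',np.median(P[l==i][:,2]))
    r_=cv2.inRange(hsv,(0,150,60),(4,255,255)); k,l,st,c=cv2.connectedComponentsWithStats(r_)
    for j in range(1,k):
        if st[j,4]>25: print(' red',c[j],st[j],P[l==j].mean(0))
E
```

```text
top green [230.1291866  235.24242424] [212 203  34  53 627]
 fin top [0.43791399 0.26082464 0.08533362] 87 [-0.00029468  0.00419808  0.04596209]
 rect mm ((479.677001953125, 279.9021911621094), (128.63671875, 59.102149963378906), 18.71555519104004)
 fintop rect ((439.1315002441406, 265.8394470214844), (38.57754898071289, 18.397573471069336), 11.395880699157715)
top green [147.93411765 250.87607843] [ 118  224   77   50 1275]
 fin top [0.40455428 0.50561989 0.08538665] 158 [0.00152474 0.00596581 0.06434299]
 rect mm ((422.6441650390625, 465.9039306640625), (83.17620849609375, 192.02857971191406), 18.399185180664062)
 fintop rect ((412.03326416015625, 517.5455932617188), (52.0129280090332, 57.088279724121094), 89.77325439453125)
top wood [array([ 271,  145,   72,  115, 4493], dtype=int32)]
 rect ((559.9210815429688, 78.21112823486328), (297.33978271484375, 168.79861450195312), 6.18514347076416) [[403.0, 146.10000610351562], [421.20001220703125, -21.700000762939453], [716.7999877929688, 10.300000190734863], [698.5999755859375, 178.10000610351562]]
wood z 0.004714647647164281
 red [225.1
[... 725 characters left out ...]
125), (132.05726623535156, 222.2845458984375), 18.48122215270996)
 fintop rect ((457.96881103515625, 482.88555908203125), (51.05228805541992, 206.95327758789062), 61.120941162109375)
scene wood [array([ 278,  177,   77,   78, 3061], dtype=int32)]
 rect ((564.0201416015625, 76.96334075927734), (301.01806640625, 168.7493438720703), 6.198556423187256) [[405.29998779296875, 144.60000610351562], [423.5, -23.200000762939453], [722.7999877929688, 9.300000190734863], [704.5, 177.10000610351562]]
wood z 0.006835764862351803
 red [317.29411765 220.2       ] [298 218  39   5  85] [0.61810147 0.0829755  0.02132649]
 red [403.71535983 253.9924812 ] [374 241  62  28 931] [0.68553508 0.29846646 0.01347384]
```

The holder sits at about (562,77.5) mm with yaw 6.2°. The fin is at about (441,266.5) mm with yaw 18.7°. The measured sizes match (128.6×59, 297×169). Next I'll hover over the fin.

Call:
servo_tool:
  increments:
    - {"slide": [-30,-20,8],"dr": [0,0,-0.05],"jaw": 0}
    - {"slide": [-65,-42,18],"dr": [0,0,-0.1],"jaw": 0}
    - {"slide": [-100,-65,28],"dr": [0,0,-0.15],"jaw": 0}
    - {"slide": [-140,-91,39],"dr": [0,0,-0.21],"jaw": 0}
    - {"slide": [-180,-118,50],"dr": [0,0,-0.27],"jaw": 0}
    - {"slide": [-220,-144,61],"dr": [0,0,-0.33],"jaw": 0}
    - {"slide": [-260,-170,73],"dr": [0,0,-0.39],"jaw": 0}
    - {"slide": [-300,-196,84],"dr": [0,0,-0.45],"jaw": 0}
    - {"slide": [-335,-219,94],"dr": [0,0,-0.5],"jaw": 0}
    - {"slide": [-360,-235,100],"dr": [0,0,-0.53],"jaw": 0}
    - {"slide": [-372,-243,104],"dr": [0,0,-0.548],"jaw": 0}
    - {"slide": [-372,-243,104],"dr": [0,0,-0.548],"jaw": 0}
    - {"slide": [-372,-243,104],"dr": [0,0,-0.548],"jaw": 0}
    - {"slide": [-372,-243,104],"dr": [0,0,-0.548],"jaw": 0}

```text
t: 1.5
tool_pos: [0.4405, 0.2676, 0.3009]
orientation: [0.512, -3.099, -0.001]
force: [-0.6, 0.5, 0.8]
opening: 0.093
gripper_force: 0.0
```

```bash
cat >> h.py <<'E'
def togo(xyz_mm,yaw,s=None):
    """slide mm, turn about tool z so that tool y lies along yaw+90deg (deg)"""
    from scipy.spatial.transform import Rotation as Ro
    s=s or read_state(); R=Ro.from_rotvec(s['orientation']).as_matrix()
    a=np.radians(yaw+90); y=np.array([np.cos(a),np.sin(a),0]); z=np.array([0,0,-1.]); T=np.c_[np.cross(y,z),y,z]
    print('slide',(R.T@(np.array(xyz_mm)-1000*np.array(s['tool_pos']))).round(1),'dr',Ro.from_matrix(R.T@T).as_rotvec().round(4),'tool axes',R.round(3).tolist())
E
python3 - <<'E'
from h import *
s=read_state(); p=camera_params('wrist'); im,d=read_camera('wrist'); save('w1',im); np.savez('/tmp/w1',im=im,d=d)
print(s['t'],s['tool_pos'],s['q'],s['force']); togo([441,266.5,195],18.7,s)
hsv=cv2.cvtColor(im,cv2.COLOR_RGB2HSV); P=cloud(p,d)
g=cv2.inRange(hsv,(45,100,40),(75,255,255)); n,l,st,c=cv2.connectedComponentsWithStats(g); i=1+st[1:,4].argmax(); g=l==i
print(st[i]); 
v,u=np.nonzero(g&(P[...,2]>.043)&(P[...,2]<.052)); print('fintop',cv2.minAreaRect((ray(p,np.c_[u,v],.047)[:,:2]*1000).astype(np.float32)))
m=cv2.morphologyEx((g&(P[...,2]<.012)).astype(np.uint8),cv2.MORPH_CLOSE,np.ones((41,41)))
v,u=np.nonzero(m); print('plate',cv2.minAreaRect((ray(p,np.c_[u,v],.005)[:,:2]*1000).astype(np.float32)))
E
```

```text
1.5 [0.44053892 0.26763144 0.30090082] [ 4.46290685e-01 -2.36049567e-02  1.84102696e+00  3.85777907e-04
  1.32416490e+00 -1.45223539e+00] [-0.6262267   0.50268268  0.80375202]
slide [-1.000e-01 -1.300e+00  1.059e+02] dr [ 0.0004 -0.      0.0013] tool axes [[-0.947, -0.322, -0.0], [-0.322, 0.947, 0.0], [0.0, 0.0, -1.0]]
[ 408  199  225   69 5106]
fintop ((398.77099609375, 508.6733093261719), (4.898543834686279, 47.464778900146484), 18.729496002197266)
plate ((411.8469543457031, 457.8193359375), (58.2813720703125, 183.423583984375), 18.16663360595703)
```

View pics/w1.png

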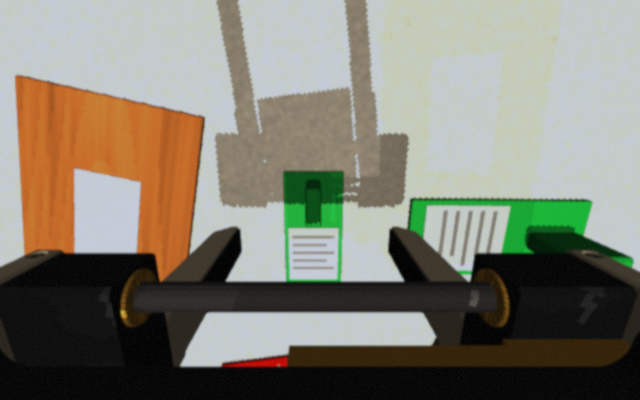

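The wrist view shows the card centred between the fingers, with its fin near (313,200). I'll measure it here before descending.

```bash
python3 - <<'E'
from h import *
z=np.load('/tmp/w1.npz'); im,d=z['im'],z['d']; p=camera_params('wrist'); P=cloud(p,d)
hsv=cv2.cvtColor(im,cv2.COLOR_RGB2HSV); g=cv2.inRange(hsv,(45,100,20),(75,255,255)); g[:,:270]=0; g[:,360:]=0
m=cv2.morphologyEx(g,cv2.MORPH_CLOSE,np.ones((41,41)))
v,u=np.nonzero(m[:281]); print('plate',cv2.minAreaRect((ray(p,np.c_[u,v],.005)[:,:2]*1000).astype(np.float32)))
v,u=np.nonzero((g>0)&(P[...,2]>.042)); print('fintop',cv2.minAreaRect((ray(p,np.c_[u,v],.047)[:,:2]*1000).astype(np.float32)))
w=cv2.inRange(hsv,(5,100,60),(18,255,255)); w[250:]=0
k=np.vstack([np.nonzero(w)[1],np.nonzero(w)[0]]).T; W=ray(p,k,.006)[:,:2]*1000
a=np.radians(6.19); q=(W-[562,77.5])@np.array([[np.cos(a),-np.sin(a)],[np.sin(a),np.cos(a)]]); print('holder coords of wood: x',q.min(0),q.max(0))
E
```

```text
plate ((475.8051452636719, 278.8682556152344), (119.78966522216797, 59.445072174072266), 18.762714385986328)
fintop ((464.0979919433594, 274.9415283203125), (98.78512573242188, 50.203094482421875), 18.752485275268555)
holder coords of wood: x [-151.27197967  -83.39465231] [23.95036292 86.14688985]
```

Call:
servo_tool:
  increments:
    - {"slide": [0,-0.5,15],"dr": [0,0,0],"jaw": 0.3}
    - {"slide": [0,-1,35],"dr": [0,0,0],"jaw": 0.4}
    - {"slide": [0,-1,55],"dr": [0,0,0],"jaw": 0.4}
    - {"slide": [0,-1,55],"dr": [0,0,0],"jaw": 0.4}

```text
t: 1.95
tool_pos: [0.4394, 0.2656, 0.2418]
orientation: [0.512, -3.094, 0.003]
force: [-0.4, -0.2, -0.4]
opening: 0.0653
gripper_force: 0.0
```

```bash
python3 - <<'E'
from h import *
for i in range(3):
    s=read_state(); print(s['t'],s['tool_pos'],s['orientation']); read_camera('wrist')
togo([442.,267,195],18.75)
E
```

```text
1.95 [0.43943937 0.26560994 0.24184908] [ 5.12012125e-01 -3.09362517e+00  2.59716733e-03]
2.0 [0.44014244 0.26588636 0.24364144] [ 5.12202941e-01 -3.09559324e+00  1.69096040e-03]
2.05 [0.44087095 0.26611592 0.24510044] [ 5.12406615e-01 -3.09789462e+00  6.81275736e-04]
slide [-0.8  0.5 51.1] dr [0.     0.0002 0.0005] tool axes [[-0.947, -0.322, 0.0], [-0.322, 0.947, 0.0], [-0.0, 0.0, -1.0]]
```

Call:
servo_tool:
  increments:
    - {"slide": [-1,0.5,15],"dr": [0,0,0],"jaw": 0.45}
    - {"slide": [-1,0.5,30],"dr": [0,0,0],"jaw": 0.45}
    - {"slide": [-1,0.5,42],"dr": [0,0,0],"jaw": 0.45}
    - {"slide": [-1,0.5,48],"dr": [0,0,0],"jaw": 0.45}
    - {"slide": [-1,0.5,51],"dr": [0,0,0],"jaw": 0.45}
    - {"slide": [-1,0.5,51],"dr": [0,0,0],"jaw": 0.45}
    - {"slide": [-1,0.5,51],"dr": [0,0,0],"jaw": 0.45}
    - {"slide": [-1,0.5,51],"dr": [0,0,0],"jaw": 0.45}

```text
t: 2.9
tool_pos: [0.4426, 0.2669, 0.1954]
orientation: [-0.511, 3.099, 0.0]
force: [-0.0, 0.4, -0.8]
opening: 0.0512
gripper_force: 0.0
```

```bash
python3 - <<'E'
from h import *
s=read_state();print(s['t'],s['tool_pos'],s['force'],s['opening']);togo([442.,267,195],18.75,s)
E
```

```text
2.9 [0.44257797 0.26685843 0.19536575] [-0.03655212  0.3622754  -0.76725034] 0.051161593628554144
slide [0.5 0.3 0.4] dr [ 0.0001  0.0011 -0.0001] tool axes [[-0.947, -0.321, 0.001], [-0.321, 0.947, 0.0], [-0.001, 0.0, -1.0]]
```

Call:
servo_tool:
  increments:
    - {"slide": [0,0,0],"dr": [0,0,0],"jaw": 0.8}
    - {"slide": [0,0,0],"dr": [0,0,0],"jaw": 1}
    - {"slide": [0,0,0],"dr": [0,0,0],"jaw": 1}
    - {"slide": [0,0,0],"dr": [0,0,0],"jaw": 1}
    - {"slide": [0,0,0],"dr": [0,0,0],"jaw": 1}
    - {"slide": [0,0,0],"dr": [0,0,0],"jaw": 1}
    - {"slide": [0,0,0],"dr": [0,0,0],"jaw": 1}
    - {"slide": [0,0,0],"dr": [0,0,0],"jaw": 1}
  force: 35

```text
t: 3.7
tool_pos: [0.4422, 0.2667, 0.1948]
orientation: [0.512, -3.1, 0.0]
force: [0.0, 0.4, 0.5]
opening: 0.0141
gripper_force: 35.0
```

```bash
python3 - <<'E'
from h import *
s=read_state();print(s['t'],s['tool_pos'],s['force'],s['opening'],s['gripper_force'])
a=np.radians(6.19);c=np.array([562,78.]);f=c-95*np.array([np.cos(a),np.sin(a)]);print(f)
togo([*f,225],6.19,s); togo([*f,201.],6.19,s)
E
```

```text
3.7 [0.44224249 0.26672785 0.194752  ] [0.01542034 0.40260097 0.51550232] 0.014072617126152626 35.00011324882507
[467.55386916  67.75654501]
slide [  40.  -196.5  -30.2] dr [-0.     -0.      0.2192] tool axes [[-0.947, -0.321, -0.0], [-0.321, 0.947, -0.0], [0.0, -0.0, -1.0]]
slide [  40.  -196.5   -6.2] dr [-0.     -0.      0.2192] tool axes [[-0.947, -0.321, -0.0], [-0.321, 0.947, -0.0], [0.0, -0.0, -1.0]]
```

Call:
servo_tool:
  increments:
    - {"slide": [0,0,-8],"dr": [0,0,0],"jaw": 1}
    - {"slide": [0,0,-20],"dr": [0,0,0],"jaw": 1}
    - {"slide": [0,-5,-32],"dr": [0,0,0],"jaw": 1}
    - {"slide": [2,-15,-35],"dr": [0,0,0.02],"jaw": 1}
    - {"slide": [6,-30,-35],"dr": [0,0,0.04],"jaw": 1}
    - {"slide": [10,-50,-35],"dr": [0,0,0.06],"jaw": 1}
    - {"slide": [15,-70,-35],"dr": [0,0,0.08],"jaw": 1}
    - {"slide": [19,-90,-35],"dr": [0,0,0.1],"jaw": 1}
    - {"slide": [23,-110,-35],"dr": [0,0,0.12],"jaw": 1}
    - {"slide": [27,-130,-35],"dr": [0,0,0.14],"jaw": 1}
    - {"slide": [31,-150,-35],"dr": [0,0,0.16],"jaw": 1}
    - {"slide": [35,-168,-35],"dr": [0,0,0.18],"jaw": 1}
    - {"slide": [38,-183,-35],"dr": [0,0,0.2],"jaw": 1}
    - {"slide": [39,-192,-35],"dr": [0,0,0.215],"jaw": 1}
    - {"slide": [40,-196.5,-35],"dr": [0,0,0.219],"jaw": 1}
    - {"slide": [40,-196.5,-35],"dr": [0,0,0.219],"jaw": 1}
    - {"slide": [40,-196.5,-35],"dr": [0,0,0.219],"jaw": 1}
    - {"slide": [40,-196.5,-35],"dr": [0,0,0.219],"jaw": 1}

```text
t: 5.5
tool_pos: [0.4674, 0.0683, 0.2297]
orientation: [0.171, -3.137, -0.0]
force: [0.3, 0.8, -0.3]
opening: 0.0141
gripper_force: 35.0
```

```bash
python3 - <<'E'
from h import *
s=read_state();print(s['t'],s['tool_pos'],s['force'],s['opening'],s['gripper_force']); togo([467.6,67.8,201.],6.19,s)
ims=[]
for n in('top','scene','wrist'):
    p=camera_params(n);im,d=read_camera(n);np.savez('/tmp/'+n+'2',im=im,d=d,**{k:np.array(v) for k,v in p.items()})
    ims.append(im)
t=cv2.resize(ims[0][110:300,230:390],None,fx=2,fy=2); sc=cv2.resize(ims[1][150:290,260:420],(400,350))
o=np.zeros((600,720,3),np.uint8); o[:380,:320]=t; o[:350,320:]=sc; w=cv2.resize(ims[2],(352,220)); o[380:,:352]=w; save('c2',o)
E
```

```text
5.5 [0.46740386 0.0682595  0.22967533] [ 0.28104596  0.84726231 -0.34052927] 0.014116754015100128 34.99976098537445
slide [-0.1 -0.5 28.7] dr [ 0.0001 -0.0001  0.001 ] tool axes [[-0.994, -0.109, -0.0], [-0.109, 0.994, 0.0], [0.0, 0.0, -1.0]]
```

View pics/c2.png

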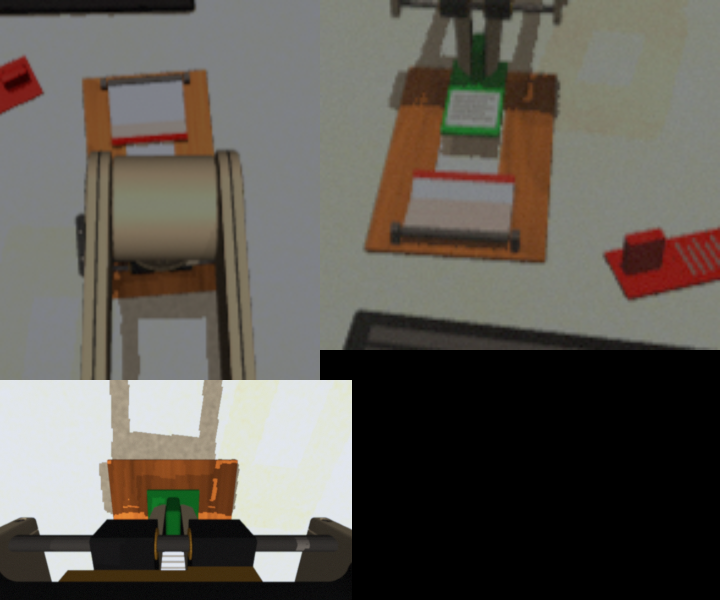

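The card is held upright over the board, short of the clip. Next I'll check its lateral position, yaw and pitch in the scene view.

```bash
python3 - <<'E'
from h import *
a=np.radians(6.19); M=np.array([[np.cos(a),-np.sin(a)],[np.sin(a),np.cos(a)]])
H=lambda W:(W[:,:2]*1000-[562,78])@M
for n in('scene2','wrist2'):
    p=dict(np.load(f'/tmp/{n}.npz')); im,d=p['im'],p['d']; hsv=cv2.cvtColor(im,cv2.COLOR_RGB2HSV); P=cloud(p,d)
    g=cv2.inRange(hsv,(45,80,20),(75,255,255))
    if n=='scene2': g[:,:290]=0; g[:,350:]=0
    else: g[:,:250]=0;g[:,390:]=0
    # per-row left/right edges of the green mask, on the card-top plane
    L=[];Rr=[]
    for v in range(400):
        u=np.nonzero(g[v])[0]
        if len(u)>2 and u[-1]-u[0]>15: L.append((u[0]-.5,v));Rr.append((u[-1]+.5,v))
    L=H(ray(p,L,.040));Rr=H(ray(p,Rr,.040))
    for e in(L,Rr): print(n,'x %.0f..%.0f'%(e[0,0],e[-1,0]),'y',e[:,1].round(1)[:: max(1,len(e)//12)])
    k=abs(L[:,1]-Rr[:,1])
    w=cv2.inRange(hsv,(5,100,40),(18,255,255))
    l=[];r=[]
    for v in range(0,400,4):
        u=np.nonzero(w[v,(250 if n=='scene2' else 150):(400 if n=='scene2' else 480)])[0]
        if len(u)>30: o=(250 if n=='scene2' else 150); l.append((u[0]+o-.5,v)); r.append((u[-1]+o+.5,v))
    if l:
        for e in (l,r): print(' wood',H(ray(p,e,.006)).round(1)[:: max(1,len(e)//6)].tolist())
E
```

```text
scene2 x -111..14 y [-31.3 -30.2 -29.2 -30.8 -29.8 -31.4 -30.4 -32.  -30.4 -29.4 -31.  -29.
 -30.5]
scene2 x -116..9 y [28.9 29.6 27.6 28.3 29.  29.6 30.3 28.3 29.3 29.9 30.6 29.3 29.9]
 wood [[-130.2, -85.6], [-91.6, -85.6], [-54.9, -85.6], [-20.0, -85.6], [13.4, -85.6], [146.2, -85.6]]
 wood [[-144.8, 81.4], [-106.5, 82.8], [-70.0, 84.1], [-35.0, 82.8], [-1.8, 84.0], [121.2, 188.9]]
wrist2 x -120..-63 y [-28.2 -29.  -28.6 -28.8 -28.9 -28.5 -28.6 -28.8 -28.3  -8.9  -8.3  -8.3
  -8.4  -8.4]
wrist2 x -120..-63 y [29.5 30.3 30.5 30.7 30.2 30.4 30.6 30.1 30.3 10.8 10.2 10.3 10.3 10.4]
 wood [[-148.7, -84.2], [-134.4, -84.3], [-119.6, -84.5], [-104.1, -84.6], [-88.0, -84.8], [-71.3, -84.2], [28.0, -143.2]]
 wood [[-148.9, 84.0], [-134.5, 84.1], [-119.7, 84.2], [-104.2, 84.4], [-88.1, 84.5], [-71.4, 83.9], [27.9, 134.1]]
```

Call:
servo_tool:
  increments:
    - {"slide": [0,-0.5,8],"dr": [0,0,0],"jaw": 1}
    - {"slide": [0,-0.5,17],"dr": [0,0,0],"jaw": 1}
    - {"slide": [0,-0.5,24],"dr": [0,0,0],"jaw": 1}
    - {"slide": [0,-0.5,27],"dr": [0,0,0],"jaw": 1}
    - {"slide": [0,-0.5,28],"dr": [0,0,0],"jaw": 1}
    - {"slide": [0,-0.5,28.5],"dr": [0,0,0],"jaw": 1}
    - {"slide": [0,-0.5,28.5],"dr": [0,0,0],"jaw": 1}
    - {"slide": [0,-0.5,28.5],"dr": [0,0,0],"jaw": 1}
    - {"slide": [0,-0.5,28.5],"dr": [0,0,0],"jaw": 1}

```text
t: 6.55
tool_pos: [0.4677, 0.0673, 0.2015]
orientation: [-0.17, 3.136, -0.0]
force: [-0.2, -0.4, -0.7]
opening: 0.014
gripper_force: 35.0
```

```bash
python3 - <<'E'
from h import *
for i in range(3):
    s=read_state();print(s['t'],s['tool_pos'],s['force'],s['wrist_torque']);read_camera('scene')
a=np.radians(6.19);c=np.array([562,78.]);f=c+10*np.array([np.cos(a),np.sin(a)])
togo([*f,201.],6.19)
E
```

```text
6.55 [0.46771232 0.06728655 0.20151896] [-0.22179073 -0.3722828  -0.68090769] [ 0.01695543 -0.04446263 -0.05949161]
6.6 [0.46769931 0.06727782 0.2014815 ] [ 0.66823798  0.0336942  -1.90729357] [ 0.02529665  0.02844885 -0.02120936]
6.65 [0.46767967 0.06728889 0.20146349] [ 0.72388313  0.05711735 -1.25091971] [0.00533766 0.06083397 0.05263803]
slide [-105.     0.4    0.4] dr [-0.      0.0002  0.0002] tool axes [[-0.994, -0.108, 0.0], [-0.108, 0.994, 0.0], [-0.0, -0.0, -1.0]]
```

Call:
servo_tool:
  increments:
    - {"slide": [-4,0,0.2],"dr": [0,0,0],"jaw": 1}
    - {"slide": [-10,0,0.4],"dr": [0,0,0],"jaw": 1}
    - {"slide": [-16,0,0.4],"dr": [0,0,0],"jaw": 1}
    - {"slide": [-22,0,0.4],"dr": [0,0,0],"jaw": 1}
    - {"slide": [-28,0,0.4],"dr": [0,0,0],"jaw": 1}
    - {"slide": [-34,0,0.4],"dr": [0,0,0],"jaw": 1}
    - {"slide": [-40,0,0.4],"dr": [0,0,0],"jaw": 1}
    - {"slide": [-45,0,0.4],"dr": [0,0,0],"jaw": 1}
    - {"slide": [-49,0,0.4],"dr": [0,0,0],"jaw": 1}
    - {"slide": [-52,0,0.4],"dr": [0,0,0],"jaw": 1}
    - {"slide": [-55,0,0.4],"dr": [0,0,0],"jaw": 1}
    - {"slide": [-58,0,0.4],"dr": [0,0,0],"jaw": 1}
    - {"slide": [-61,0,0.4],"dr": [0,0,0],"jaw": 1}
    - {"slide": [-64,0,0.4],"dr": [0,0,0],"jaw": 1}
    - {"slide": [-67,0,0.4],"dr": [0,0,0],"jaw": 1}
    - {"slide": [-70,0,0.4],"dr": [0,0,0],"jaw": 1}
    - {"slide": [-73,0,0.4],"dr": [0,0,0],"jaw": 1}
    - {"slide": [-76,0,0.4],"dr": [0,0,0],"jaw": 1}
    - {"slide": [-79,0,0.4],"dr": [0,0,0],"jaw": 1}
    - {"slide": [-80,0,0.4],"dr": [0,0,0],"jaw": 1}

```text
t: 8.7
tool_pos: [0.5473, 0.0759, 0.2008]
orientation: [0.17, -3.137, -0.0]
force: [-3.3, 1.0, 2.0]
opening: 0.0138
gripper_force: 35.0
```

```bash
python3 - <<'E'
from h import *
im,d=read_camera('scene'); save('s3',cv2.resize(im[150:290,240:440],(800,560)))
s=read_state();print(s['t'],s['tool_pos'],s['force'],s['wrist_torque'])
a=np.radians(6.19);f=np.array([562,78.])+10*np.array([np.cos(a),np.sin(a)])
togo([*f,201.],6.19)
E
```

```text
8.75 [0.54734476 0.07594045 0.20077722] [-1.8348122  -0.32690877 -0.30859904] [-0.01303381  0.28426401  0.0128276 ]
slide [-24.8   0.5  -0.2] dr [-0.     -0.      0.0001] tool axes [[-0.994, -0.108, -0.0], [-0.108, 0.994, -0.0], [0.0, -0.0, -1.0]]
```

View pics/s3.png

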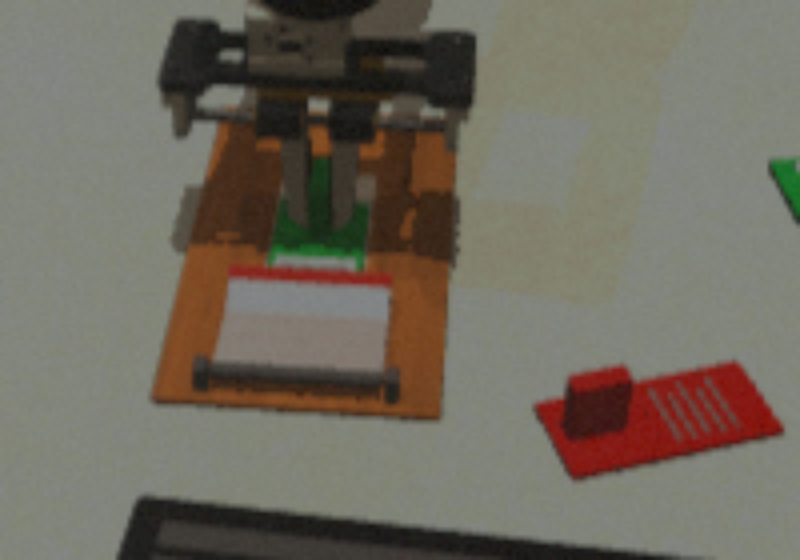

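The card is under the clip's red lip, crossing it at about (315,268) in the crop, with low force. I'll push the remaining 25 mm slowly and feel for the stop.

Call:
servo_tool:
  increments:
    - {"slide": [-2,0.3,0],"dr": [0,0,0],"jaw": 1}
    - {"slide": [-5,0.3,0],"dr": [0,0,0],"jaw": 1}
    - {"slide": [-8,0.3,0],"dr": [0,0,0],"jaw": 1}
    - {"slide": [-11,0.3,0],"dr": [0,0,0],"jaw": 1}
    - {"slide": [-14,0.3,0],"dr": [0,0,0],"jaw": 1}
    - {"slide": [-17,0.3,0],"dr": [0,0,0],"jaw": 1}
    - {"slide": [-19,0.3,0],"dr": [0,0,0],"jaw": 1}
    - {"slide": [-20.5,0.3,0],"dr": [0,0,0],"jaw": 1}
    - {"slide": [-21.5,0.3,0],"dr": [0,0,0],"jaw": 1}
    - {"slide": [-22,0.3,0],"dr": [0,0,0],"jaw": 1}
    - {"slide": [-22,0.3,0],"dr": [0,0,0],"jaw": 1}
    - {"slide": [-22,0.3,0],"dr": [0,0,0],"jaw": 1}

```text
t: 9.95
tool_pos: [0.569, 0.0786, 0.2008]
orientation: [-0.17, 3.137, -0.0]
force: [-0.9, -0.1, -1.6]
opening: 0.0138
gripper_force: 35.0
```

Call:
servo_tool:
  increments:
    - {"slide": [-0.5,0,0],"dr": [0,0,0],"jaw": 1}
    - {"slide": [-1,0,0],"dr": [0,0,0],"jaw": 1}
    - {"slide": [-1.5,0,0],"dr": [0,0,0],"jaw": 1}
    - {"slide": [-1.5,0,0],"dr": [0,0,0],"jaw": 1}
    - {"slide": [-1.5,0,0],"dr": [0,0,0],"jaw": 1}

```text
t: 10.45
tool_pos: [0.5705, 0.0788, 0.2008]
orientation: [-0.17, 3.137, -0.0]
force: [-0.5, 0.0, -2.0]
opening: 0.0142
gripper_force: 35.0
```

Call:
servo_tool:
  increments:
    - {"slide": [-0.5,0,0],"dr": [0,0,0],"jaw": 1}
    - {"slide": [-1,0,0],"dr": [0,0,0],"jaw": 1}
    - {"slide": [-1,0,0],"dr": [0,0,0],"jaw": 1}
    - {"slide": [-1,0,0],"dr": [0,0,0],"jaw": 1}

```text
t: 10.85
tool_pos: [0.571, 0.0788, 0.2008]
orientation: [0.17, -3.135, 0.0]
force: [-5.8, 0.1, 2.2]
opening: 0.014
gripper_force: 35.0
```

Call:
servo_tool:
  increments:
    - {"slide": [-0.5,0,0],"dr": [0,0,0],"jaw": 1}
    - {"slide": [-1,0,0],"dr": [0,0,0],"jaw": 1}
    - {"slide": [-1,0,0],"dr": [0,0,0],"jaw": 1}
    - {"slide": [-1,0,0],"dr": [0,0,0],"jaw": 1}

```text
t: 11.25
tool_pos: [0.5714, 0.0789, 0.2007]
orientation: [0.17, -3.133, 0.0]
force: [-12.9, -1.8, 7.0]
opening: 0.014
gripper_force: 35.0
```

The stop is reached: force rises at tool x of about 571, and home was predicted at 571.9. I'll ease off, open and lift clear.

Call:
servo_tool:
  increments:
    - {"slide": [0.4,0,0],"dr": [0,0,0],"jaw": 1}
    - {"slide": [0.8,0,0],"dr": [0,0,0],"jaw": 1}
    - {"slide": [0.8,0,0],"dr": [0,0,0],"jaw": 0.8}
    - {"slide": [0.8,0,0],"dr": [0,0,0],"jaw": 0.6}
    - {"slide": [0.8,0,0],"dr": [0,0,0],"jaw": 0.5}
    - {"slide": [0.8,0,0],"dr": [0,0,0],"jaw": 0.5}
    - {"slide": [0.8,0,0],"dr": [0,0,0],"jaw": 0.5}
    - {"slide": [0.8,0,0],"dr": [0,0,0],"jaw": 0.5}

```text
t: 12.05
tool_pos: [0.5717, 0.0789, 0.2009]
orientation: [-0.17, 3.137, -0.0]
force: [0.5, -1.3, 0.3]
opening: 0.0461
gripper_force: 0.0
```

Call:
servo_tool:
  increments:
    - {"slide": [0,0,-5],"dr": [0,0,0],"jaw": 0.5}
    - {"slide": [0,0,-15],"dr": [0,0,0],"jaw": 0.5}
    - {"slide": [0,0,-30],"dr": [0,0,0],"jaw": 0.5}
    - {"slide": [0,0,-50],"dr": [0,0,0],"jaw": 0.5}
    - {"slide": [20,0,-75],"dr": [0,0,0],"jaw": 0.5}
    - {"slide": [50,0,-100],"dr": [0,0,0],"jaw": 0.5}
    - {"slide": [80,0,-120],"dr": [0,0,0],"jaw": 0.5}
    - {"slide": [110,0,-130],"dr": [0,0,0],"jaw": 0.5}
    - {"slide": [130,0,-130],"dr": [0,0,0],"jaw": 0.5}
    - {"slide": [130,0,-130],"dr": [0,0,0],"jaw": 0.5}
    - {"slide": [130,0,-130],"dr": [0,0,0],"jaw": 0.5}

```text
t: 13.15
tool_pos: [0.4427, 0.0649, 0.3322]
orientation: [-0.17, 3.134, -0.0]
force: [-0.5, -0.5, -0.0]
opening: 0.0463
gripper_force: 0.0
```

```bash
python3 - <<'E'
from h import *
s=read_state();print(s['t'],s['tool_pos'],s['force'],s['opening'])
ims={}
a=np.radians(6.19); M=np.array([[np.cos(a),-np.sin(a)],[np.sin(a),np.cos(a)]])
H=lambda W:(W[:,:2]*1000-[562,78])@M
for n in('scene','wrist','top'):
    p=camera_params(n); im,d=read_camera(n); ims[n]=im; hsv=cv2.cvtColor(im,cv2.COLOR_RGB2HSV); P=cloud(p,d); h=H(P.reshape(-1,3)).reshape(*d.shape,2)
    g=(cv2.inRange(hsv,(45,80,20),(75,255,255))>0)&(abs(h[...,1])<60)&(abs(h[...,0]-0)<160)
    E=[]
    for v in range(400):
        u=np.nonzero(g[v])[0]
        if len(u)>2 and u[-1]-u[0]>12: E.append((u[0]-.5,u[-1]+.5,v))
    if E:
        E=np.array(E); l=H(ray(p,E[:,[0,2]],.011)); r=H(ray(p,E[:,[1,2]],.011)); i=abs(abs(l[:,1]-r[:,1])-60)<5
        print(n,np.c_[l,r][i][::3].round(1).tolist())
    v,u=np.nonzero(g&(P[...,2]>.047)&(P[...,2]<.058))
    if len(v)>5: 
        q=H(ray(p,np.c_[u,v],.053)); print(' fintop',q.min(0),q.max(0))
    w=(cv2.inRange(hsv,(5,100,40),(18,255,255))>0)&(abs(h[...,1])<100)&(abs(h[...,0]+20)<110)
    v,u=np.nonzero(w)
    if len(v): q=H(ray(p,np.c_[u,v],.006)); print(' wood y',np.percentile(q[:,1],[.2,99.8]),'x',q[:,0].min())
o=np.zeros((580,800,3),np.uint8); o[:350,:400]=cv2.resize(ims['scene'][150:290,260:420],(400,350)); o[:350,400:]=cv2.resize(ims['top'][110:300,200:417],(400,350)); o[350:,:368]=cv2.resize(ims['wrist'],(368,230)); save('f',o)
E
```

```text
13.15 [0.44270619 0.06488118 0.33220026] [-0.48968128 -0.49223373 -0.04972553] 0.04634809326812755
scene [[-6.0, -30.6, -11.3, 29.0], [6.5, -31.7, 1.0, 29.9], [18.5, -30.2, 13.3, 28.3]]
 fintop [-5.23817614 -7.26468591] [32.10582176  6.08908867]
 wood y [-254.27398078   82.80177298] x -2082.917437431064
wrist [[-17.6, -28.2, -17.6, 27.4], [-13.6, -29.5, -13.6, 29.9], [-9.6, -29.6, -9.6, 30.0], [-5.6, -29.7, -5.5, 30.1], [36.3, -29.4, 36.4, 29.8], [40.7, -29.5, 40.7, 29.9], [45.0, -30.9, 45.1, 30.0], [49.4, -29.7, 49.5, 30.1], [53.9, -29.8, 53.9, 30.2], [58.3, -28.7, 58.4, 29.1]]
 fintop [ 5.44902243 -5.75006669] [24.42978619  7.18735002]
 wood y [-83.96949915  83.82662201] x -130.00045087146145
top [[47.2, 30.0, 42.6, -28.5], [39.1, 30.6, 34.3, -30.5], [30.9, 31.2, 26.2, -29.8]]
 fintop [17.39747353 -3.69484967] [23.41821849  6.96384006]
 wood y [-83.60658919  84.25338529] x -14.36044361077029
```

View pics/f.png

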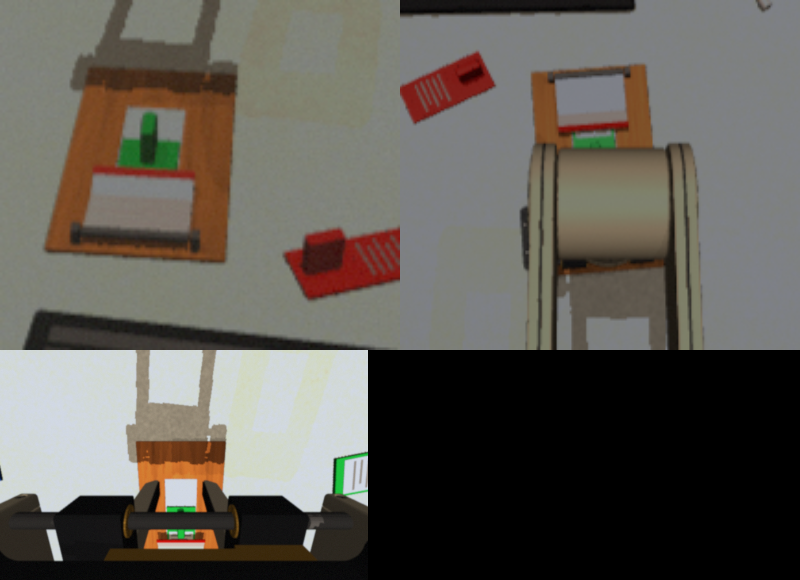

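The card lies flat under the clip: the scene inset shows the fin at (148,135) and the lip across the plate. It is straight and centred within 0.5 mm, and its trailing edge is at about -15 as it should be at home. Handing in.

```bash
python3 -c "
from plant import *
print(close_job())"
```

```text
the job is handed in; nothing more can be done
None
```

The green card is home against the stop, centred and straight under the clip, and released; the blue card was not touched, and the job was handed in at about 13 s.

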